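# Change the check cell in the opacity meter's light gap

### The arm

A 6-joint arm with a two-finger parallel gripper is mounted at the origin on the work surface. World frame = base frame: x ahead of the robot, y to its left, z up, the work surface at z = 0. Lengths are in m, angles in rad, forces in N, time in s.
With the tool pointing down it reaches from about 0.325 to 0.85 m from the base axis. Payload 15.5 kg.
Tool frame: the origin (TCP) lies on the centre line of the jaws, within the pads' length; the fingertips stand 11 mm ahead of it and the grasp point (between the pads) lies 8 mm behind it (ctrl.tip_reach is the distance from the TCP to the fingertips, in m); z points along the fingers, y is the line along which they close (so a half turn about z gives the same grasp; the last joint's range is limited). The gripper opens to 91 mm and grips with 3 to 60 N. Pads are 32 mm wide; open, the fingers measure 118 mm over their backs; the gripper's body (76 mm by 178 mm) begins 60 mm behind the grasp point.
Start: joints at [-1.401, 0.494, 1.345, -0, 1.302, -0.096], TCP at [0.164, -0.603, 0.225] pointing down, gripper open.
Joint ranges: [-2.91, 2.91], [-0.82, 2.16], [0.22, 2.67], [-1.22, 4.37], [0.12, 2.79], [-3.08, 3.08]. Speed limits (rad/s): [1.89, 1.89, 2.57, 3.01, 3.01, 3.01].

### API

Orientations are given as a unit quaternion [x, y, z, w].
In Python, from plant import ctrl, snapshot, get_calibration gives the robot as it stands.
- The arm moves only by the tool play_rows, never from a script. Its arguments are lists of equal length, an entry for each row: "xyz": the shift along the tool's x, y, z in mm, a list of three; "rot": the turn, a rotation vector about the tool's x, y, z in degrees, a list of three; "claw": the opening in per cent of the stroke, from 0 (shut) to 100 (fully open). A call has 1 to 8 rows; each row shifts and turns the commanded pose from where the row before left it, along the tool's axes as they then stand; what a row does not reach is not made up. A row lasts 1/8 s, in which the tool goes at most 62.5 mm and 10.7 degrees, less where a joint would pass 70% of its speed; a pose out of reach is approached as far as the arm can. A call with a gripper value outside its range is refused whole. The fingers move at their own pace and stop on an object; the grip force is fixed at half the most. Time passes only in rows, so rows that do not move let the fingers close. It gives the time, the measured TCP pose, the force, the opening and the grip force at its end, in the units of the state.
- ctrl.state(): the state, without advancing time (a new reading comes with each control period).
- snapshot(name): name is "scene" or "top"; returns the picture (480x640x3 uint8, red, green, blue); there is no depth.
- get_calibration(name): a dict with "camera_matrix" (3x3 intrinsics, pixels), "rvec" (rotation vector, rad) and "tvec" (3), from world to camera coordinates, as OpenCV has them. Camera axes: x right, y down, z forward; pixel columns grow to the right and rows downward; lengths in m; the calibration is good to about 2 mm. A picture is of the moment at which its call begins. get_calibration takes no time and is no camera call.
- ctrl.sign_off(): hands the job in; it is judged then, once.
The state is a dict: "time_s": time; "joints": joint angles; "qvel": joint speeds; "tau": joint torques, N m; "ee_pos": TCP position; "tcp_rot": TCP orientation; "ft_force": force on the tool from outside, world axes, zero at the start; "ft_torque": the same for the moment, N m; "grip_width": finger opening in m; "grip_force": force on a finger pad.
Only numpy, scipy, OpenCV 4.12 (cv2) and the standard library are available. Lean on these libraries where they do the work, as an engineer would, in place of code of your own. Each camera call takes 0.05 s, during which the arm holds its last target. There are 200 camera calls.

### The job

Take the worn red-capped glass cell out of the opacity meter's light gap and drop it into the yellow crate. Then pick up the blue-capped cell, touching only its two white frosted faces, and hold it upright in the gap midway between the two lenses, clear of the meter, so that the light from lens to lens passes squarely through the middle of the round windows in its clear faces; finish while still holding it there. Leave the yellow-capped cell, the mug, the tape roll and the bottle where they are.

Things in the scene. Friction and masses are not known exactly. Their poses are not given: they have to be found in the camera images.
- cell_red: Worn red-capped check cell to be rejected, same shape and axes as the blue-capped one, about 90 g. Starts standing in the meter's light gap on the base plate (underside 12 mm above the bench), its clear faces roughly towards the lenses. Origin: centre of the underside.
- cell_blue: Good check cell with a blue cap, 24 x 24 x 70 mm tall, about 90 g, standing on the mat (underside 4 mm above the bench), any yaw. Dark glass; two white frosted faces (normals its +-y, full height, 22 mm wide, 24 mm apart) show from above as white bands beside the cap; two clear dark faces (normals +-x, 24 mm apart), each with a pale round window. Origin: centre of underside, z up.
- cell_blue_window (a point): Middle of the blue-capped cell's two windows (16 mm discs): on its vertical centre line, 24 mm above its underside. Same axes as the cell.
- meter: Opacity meter, fixed: dark base plate 90 (x) x 250 (y) x 12 mm and two blue towers 60 x 60 mm, tops 90 mm above the bench with a white line along y, centred at y = +90 and -90 mm; gap of 120 mm between them, open at front, back and top. Origin: centre of the underside, on the bench; y along the light path, z up.
- beam (a point): Middle of the light path, midway between the lenses, 60 mm above the bench (48 mm above the base plate), above the meter's origin; meter's axes, light runs along y. The lenses (yellow lamp at +y, black detector at -y) stand 4 mm out from the towers' inner faces.
- crate: Yellow slatted plastic crate, open at the top, fixed to the bench, 210 (x) x 170 (y) x 75 mm high, walls and floor 5 mm. Origin: centre of its underside; z up.
- mat: Black rubber mat, fixed, 200 (x) x 120 (y) x 4 mm. Origin: centre of its underside; the blue- and yellow-capped cells stand on it about 120 mm apart along its x.
- cell_yellow: Spare check cell, bystander, also on the mat; like the blue one but with a yellow cap, same size. Origin: centre of the underside.
- mug: White mug, bystander, 80 mm across, 90 mm high, handle on its +y side. Origin: centre of the underside.
- tape: Green tape roll lying flat, bystander, 100 mm across, 24 mm high. Origin: centre of the underside.
- bottle: White bottle with an orange cap, bystander, 66 mm across, 160 mm high. Origin: centre of the underside.
Things that resemble listed ones, but are neither listed nor needed, are in the scene too. Leave any brown or turquoise look-alike of the cell_blue alone.

How it is judged:
By the outcome, as a careful person would: the job done as asked, in the order asked, and still so for the second after the job is handed in, while the arm keeps its last pose, push and grip.
It also fails if it takes over 56 s, if anything falls off the work surface, if the arm or the gripper's body presses on something with over 40 N, if the wrist force passes 120 N, or if a joint passes its speed limit or range.

## Working session

There is one attempt and no reset: what is moved stays moved. The work goes in short steps, Python scripts to look and compute and a tool call to move; the robot and the scene stay as the last step left them, time stands still between calls to the robot, and variables do not carry over. Pictures are saved under pics/ and viewed, at most 10 in all, crops included, and the job is handed in when it is done.

Besides the shell and the picture viewer there is one more tool, called after "Request:" by a JSON object that holds its "method" and its "body", one argument or row to a line. play_rows: Moves the arm, as the interface text tells. Its arguments: {"type":"object","properties":{"xyz":{"type":"array"},"rot":{"type":"array"},"claw":{"type":"array"}},"required":["xyz","rot","claw"]}

```bash
mkdir -p pics; ls; python3 - <<'E'
from plant import ctrl, snapshot, get_calibration
import cv2
for n in ("scene","top"):
    im=snapshot(n); cv2.imwrite(f"pics/{n}0.png",im[:,:,::-1]); c=get_calibration(n); print(n,c)
print(ctrl.state(),ctrl.tip_reach)
E
```

```text
pics
scene {'camera_matrix': array([[514.18149586,   0.        , 317.16213721],
       [  0.        , 514.18149586, 239.28542777],
       [  0.        ,   0.        ,   1.        ]]), 'rvec': array([ 2.06861003,  1.09216709, -0.49011186]), 'tvec': array([-0.32921522, -0.24429702,  1.4710707 ])}
top {'camera_matrix': array([[486.10037297,   0.        , 316.43636421],
       [  0.        , 486.10037297, 241.08352412],
       [  0.        ,   0.        ,   1.        ]]), 'rvec': array([ 2.11544439, -2.09944401,  0.18577991]), 'tvec': array([0.00750826, 0.57949344, 1.00187926])}
{'time_s': 0.1, 'joints': array([-1.40051614e+00,  4.94131584e-01,  1.34602623e+00,  2.61323310e-07,
        1.30247541e+00, -9.55062299e-02]), 'qvel': array([-1.55142255e-03, -1.85787143e-04, -8.45855337e-05,  1.45048975e-03,
        1.21390431e-03,  7.21057458e-04]), 'tau': array([-5.64484726e-04, -8.80237842e+01, -3.82541728e+01,  7.07963132e-02,
        4.83725884e-02, -1.58275867e-06]), 'ee_pos': array([ 0.16411605, -0.60275768,  0.22440587]), 'tcp_rot': array([ 9.91182556e-01,  1.32502340e-01, -1.93214952e-05, -5.19926711e-04]), 'ft_force': array([0.55477714, 0.27024857, 0.50017022]), 'ft_torque': array([ 0.02354174, -0.02093922, -0.00230589]), 'grip_force': 0.0, 'grip_width': 0.09137768597509588} 0.011
```

View pics/top0.png

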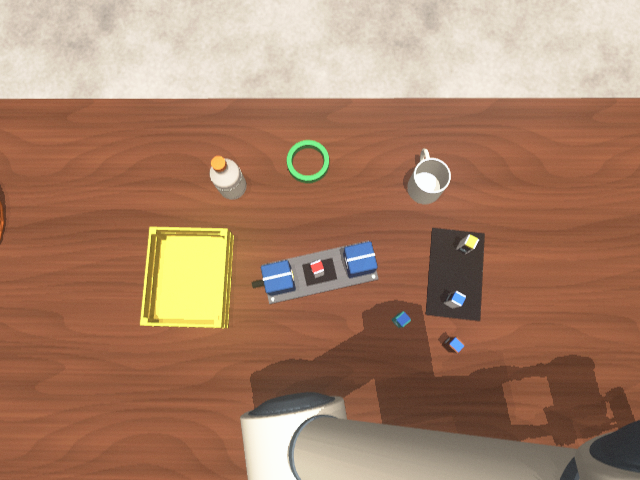

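View pics/scene0.png

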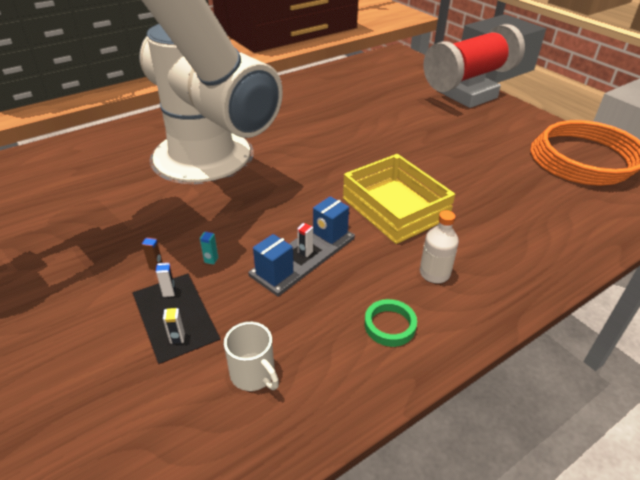

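```bash
cat > h.py <<'E'
import numpy as np, cv2
from plant import ctrl, snapshot, get_calibration
def ray(n,px,z):
    c=get_calibration(n);K=c["camera_matrix"];R,_=cv2.Rodrigues(c["rvec"]);t=np.ravel(c["tvec"])
    px=np.atleast_2d(px).astype(float)
    d=(R.T@np.linalg.inv(K)@np.c_[px,np.ones(len(px))].T).T; C=-R.T@t
    return C+d*((z-C[2])/d[:,2])[:,None]
def proj(n,P):
    c=get_calibration(n);return cv2.projectPoints(np.atleast_2d(P).astype(float),c["rvec"],c["tvec"],c["camera_matrix"],None)[0][:,0]
def blobs(hsv,lo,hi,roi,amin=15):
    x0,y0,x1,y1=roi; m=np.zeros(hsv.shape[:2],np.uint8); m[y0:y1,x0:x1]=cv2.inRange(hsv,np.array(lo),np.array(hi))[y0:y1,x0:x1]
    n,l,s,ce=cv2.connectedComponentsWithStats(m); out=[]
    for i in range(1,n):
        if s[i,4]>=amin:
            p=np.argwhere(l==i)[:,::-1]; out.append((s[i,4],ce[i],cv2.minAreaRect(p.astype(np.float32)),p))
    return out
E
python3 - <<'E'
from h import *
im=cv2.imread("pics/top0.png"); h=cv2.cvtColor(im,cv2.COLOR_BGR2HSV)
def show(t,b,z):
    for a,c,r,p in b: print(t,a,c.round(1),r[1],round(r[2],1),ray("top",c,z)[0].round(4))
show("red",blobs(h,(0,150,120),(8,255,255),(300,255,335,285)),.082)
show("blue",blobs(h,(100,120,150),(125,255,255),(440,285,475,312)),.074)
show("yel",blobs(h,(20,120,150),(35,255,255),(455,230,485,255)),.074)
show("tower",blobs(h,(100,120,60),(125,255,255),(255,235,385,300),50),.09)
W=blobs(h,(0,0,180),(179,70,255),(255,235,385,300),8); show("white",W,.09)
for a,c,r,p in W:
    P=ray("top",p,.09)[:,:2]; v=np.linalg.svd(P-P.mean(0))[2][0]; print(a,np.degrees(np.arctan2(v[1],v[0])))
show("crate",blobs(h,(22,100,100),(35,255,255),(130,215,245,335),500),.0)
show("bluew",blobs(h,(0,0,150),(179,70,255),(440,285,475,312),5),.074)
a=cv2.resize(im[240:310,255:385],None,fx=6,fy=6,interpolation=cv2.INTER_CUBIC)[:,:]
b=cv2.resize(im[285:312,435:480],None,fx=6,fy=6,interpolation=cv2.INTER_CUBIC)
o=np.zeros((590,790,3),np.uint8);o[:420,:780]=a;o[425:425+162,:270]=b
s=cv2.imread("pics/scene0.png")[255:310,140:180];s=cv2.resize(s,None,fx=3,fy=3,interpolation=cv2.INTER_CUBIC);o[425:590,300:420]=s
cv2.imwrite("pics/c1.png",o)
E
```

```text
red 80 [316.5 266.4] (6.788386821746826, 11.70411491394043) 69.4 [0.5201 0.0106 0.082 ]
blue 91 [458.2 298.1] (12.51939582824707, 7.202939987182617) 31.0 [ 0.4566 -0.285   0.074 ]
yel 86 [471.1 241. ] (7.602630138397217, 11.627553939819336) 26.6 [ 0.5781 -0.3181  0.074 ]
tower 302 [358.6 249.5] (10.95499038696289, 27.550168991088867) 77.5 [ 0.5553 -0.0775  0.09  ]
tower 345 [362.2 264.8] (12.473502159118652, 27.767101287841797) 77.5 [ 0.5229 -0.0849  0.09  ]
tower 301 [275.  268.4] (10.903756141662598, 27.436689376831055) 77.2 [0.5142 0.0972 0.09  ]
tower 343 [278.3 283.7] (12.473502159118652, 27.65863609313965) 77.5 [0.4822 0.0895 0.09  ]
white 88 [359.9 257. ] (3.9834558963775635, 29.669878005981445) 74.1 [ 0.5394 -0.0802  0.09  ]
white 21 [315.5 261.5] (2.2135939598083496, 9.803058624267578) 71.6 [0.5293 0.0127 0.09  ]
white 24 [318.7 271.2] (2.2135939598083496, 9.803058624267578) 71.6 [0.5088 0.0059 0.09  ]
white 96 [278.1 275.5] (7.06669807434082, 29.580698013305664) 83.9 [0.4993 0.0905 0.09  ]
white 18 [373.1 275.9] (4.242640495300293, 3.535533905029297) 45.0 [ 0.4999 -0.1072  0.09  ]
white 11 [272.4 298.1] (2.0, 3.0) 90.0 [0.4523 0.1011 0.09  ]
88 -75.83684385496369
21 -67.04289431151834
24 111.09184470044633
96 -77.80431458990441
18 -143.2953926423385
11 74.77213435328323
crate 8598 [187.4 277.3] (88.23204040527344, 102.3576431274414) 3.5 [0.5053 0.3066 0.    ]
bluew 22 [460.6 293.7] (10.28591251373291, 1.7888542413711548) 26.6 [ 0.4658 -0.2905  0.074 ]
bluew 30 [455.7 302.8] (11.180339813232422, 2.683281421661377) 26.6 [ 0.4469 -0.2794  0.074 ]
bluew 6 [448.5 303.3] (1.0, 5.0) 90.0 [ 0.4456 -0.2644  0.074 ]
```

View pics/c1.png

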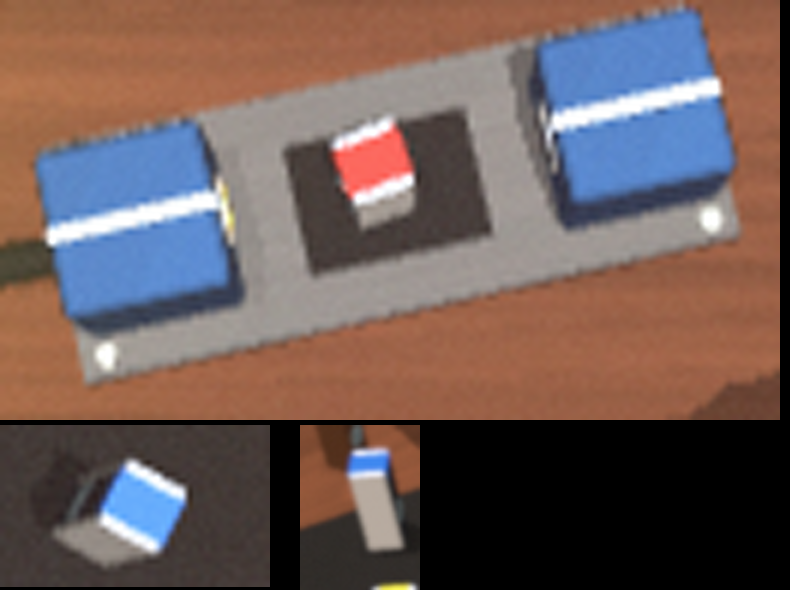

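```bash
cat >> h.py <<'E'
from scipy.spatial.transform import Rotation as Ro
def plan(goal,yaw,n,start=None,yaw0=None):
    "rows to go to goal (m), tool y at yaw deg; n rows; straight line, upright tool"
    s=ctrl.state(); p=np.array(s["ee_pos"] if start is None else start); R=Ro.from_quat(s["tcp_rot"])
    y=R.as_matrix()[:,1]; a=np.degrees(np.arctan2(y[1],y[0])) if yaw0 is None else yaw0
    print("yaw",a.round(2),"pos",p.round(4), "tilt z",R.as_matrix()[:,2].round(4))
    g=np.array(goal)
    da=-(((yaw-a)+180)%360-180)/n
    for i in range(n):
        th=np.radians(a-da*i); Y=np.array([np.cos(th),np.sin(th),0]);Z=np.array([0,0,-1.]);X=np.cross(Y,Z)
        d=(g-p)/n*1000; print([round(float(d@v),1) for v in (X,Y,Z)], [0,0,round(float(da),1)])
E
python3 - <<'E'
from h import *
im=cv2.imread("pics/top0.png"); h=cv2.cvtColor(im,cv2.COLOR_BGR2HSV)
W=blobs(h,(0,0,180),(179,70,255),(255,235,385,300),8)
allp=np.vstack([w[3] for w in W if w[0]>80]); P=ray("top",allp,.09)[:,:2]
d=np.array([-.2,.98]);
for _ in range(8):
    f=np.polyfit(P[:,1],P[:,0],1); P=P[abs(P[:,0]-np.polyval(f,P[:,1]))<.004]
d=np.array([f[0],1]);d/=np.hypot(*d); s=P@d; print("extent",s.min(),s.max(),s.max()-s.min(),len(P))
m=(s.min()+s.max())/2; off=(P-np.outer(s,d)).mean(0); print("meter",m*d+off,"yaw y",np.degrees(np.arctan2(d[1],d[0])))
# tower front and scene white lines
si=cv2.imread("pics/scene0.png"); hs=cv2.cvtColor(si,cv2.COLOR_BGR2HSV)
for a,c,r,p in blobs(hs,(0,0,180),(179,70,255),(250,195,350,290),8): print("scene white",a,c.round(1),ray("scene",c,.09)[0].round(4))
for t,lo,hi,roi,z in (("red",(0,150,120),(8,255,255),(295,220,316,240),.082),("blue",(100,120,150),(125,255,255),(155,260,180,275),.074)):
    for a,c,r,p in blobs(hs,lo,hi,roi): print(t,a,c.round(1),ray("scene",c,z)[0].round(4))
for pr,z in (([(315.5,261.5),(318.7,271.2)],.082),([(460.6,293.7),(455.7,302.8)],.074)):
    Q=ray("top",pr,z)[:,:2]; print(Q.mean(0),np.linalg.norm(Q[0]-Q[1]),np.degrees(np.arctan2(*(Q[0]-Q[1])[::-1])))
E
```

```text
extent -0.23216382284319909 0.006532986973919541 0.23869680981711863 178
meter [0.5192831  0.00605913] yaw y 103.21533893722733
scene white 69 [330.4 206.2] [0.5002 0.0911 0.09  ]
scene white 16 [300.5 225.5] [ 5.192e-01 -4.000e-04  9.000e-02]
scene white 16 [308.6 229.8] [0.5407 0.006  0.09  ]
scene white 87 [272.3 245.6] [ 0.5406 -0.0824  0.09  ]
red 64 [304.3 227.9] [0.5223 0.0072 0.082 ]
blue 60 [162.5 267.2] [ 0.4581 -0.2862  0.074 ]
[0.52028352 0.00942545] 0.021716035803425564 18.626688411165084
[ 0.45632106 -0.28490191] 0.02195267994624942 -30.188910504054302
```

```bash
python3 -c "
from h import *
plan((.521,.009,.16),18,14)"
```

```text
yaw -74.77 pos [ 0.1641 -0.6028  0.2244] tilt z [-2.e-04  1.e-03 -1.e+00]
[36.1, -35.5, 4.6] [0, 0, -6.6]
[39.9, -31.1, 4.6] [0, 0, -6.6]
[43.2, -26.3, 4.6] [0, 0, -6.6]
[46.0, -21.1, 4.6] [0, 0, -6.6]
[48.1, -15.6, 4.6] [0, 0, -6.6]
[49.6, -10.0, 4.6] [0, 0, -6.6]
[50.4, -4.2, 4.6] [0, 0, -6.6]
[50.6, 1.7, 4.6] [0, 0, -6.6]
[50.0, 7.5, 4.6] [0, 0, -6.6]
[48.8, 13.2, 4.6] [0, 0, -6.6]
[47.0, 18.7, 4.6] [0, 0, -6.6]
[44.5, 24.0, 4.6] [0, 0, -6.6]
[41.4, 29.0, 4.6] [0, 0, -6.6]
[37.8, 33.6, 4.6] [0, 0, -6.6]
```

Request:
{"method": "play_rows", "body": {
  "xyz": [
    [36.1,-35.5,4.6],
    [39.9,-31.1,4.6],
    [43.2,-26.3,4.6],
    [46.0,-21.1,4.6],
    [48.1,-15.6,4.6],
    [49.6,-10.0,4.6],
    [50.4,-4.2,4.6],
    [50.6,1.7,4.6]
  ],
  "rot": [
    [0,0,-6.6],
    [0,0,-6.6],
    [0,0,-6.6],
    [0,0,-6.6],
    [0,0,-6.6],
    [0,0,-6.6],
    [0,0,-6.6],
    [0,0,-6.6]
  ],
  "claw": [100,100,100,100,100,100,100,100]
}}

```text
time_s: 1.1
ee_pos: [0.3692, -0.2522, 0.1879]
tcp_rot: [0.828, 0.561, 0.0, -0.0]
ft_force: [0.9, -0.2, 0.0]
grip_width: 0.0914
grip_force: 0.0
```

Request:
{"method": "play_rows", "body": {
  "xyz": [
    [50.0,7.5,4.6],
    [48.8,13.2,4.6],
    [47.0,18.7,4.6],
    [44.5,24.0,4.6],
    [41.4,29.0,4.6],
    [37.8,33.6,4.6],
    [0,0,0]
  ],
  "rot": [
    [0,0,-6.6],
    [0,0,-6.6],
    [0,0,-6.6],
    [0,0,-6.6],
    [0,0,-6.6],
    [0,0,-6.6],
    [0,0,0]
  ],
  "claw": [100,100,100,100,100,100,100]
}}

```text
time_s: 1.98
ee_pos: [0.5238, 0.0102, 0.16]
tcp_rot: [0.588, 0.809, 0.0, -0.0]
ft_force: [0.5, -0.7, 0.4]
grip_width: 0.0911
grip_force: 0.0
```

```bash
python3 -c "
from h import *
plan((.521,.009,.047),18,4)
a=snapshot('top')[:,:,::-1][200:340,220:420];b=snapshot('scene')[:,:,::-1][140:300,220:420]
b=cv2.resize(b,None,fx=2,fy=2);a=cv2.resize(a,None,fx=2,fy=2)
o=np.zeros((320,800,3),np.uint8);o[:280,:400]=a;o[:,400:]=b;cv2.imwrite('pics/c2.png',o)"
```

```text
yaw 17.91 pos [0.5238 0.0102 0.16  ] tilt z [-0.e+00  4.e-04 -1.e+00]
[-0.1, -0.8, 28.2] [0, 0, -0.0]
[-0.1, -0.8, 28.2] [0, 0, -0.0]
[-0.1, -0.8, 28.2] [0, 0, -0.0]
[-0.1, -0.8, 28.2] [0, 0, -0.0]
```

View pics/c2.png

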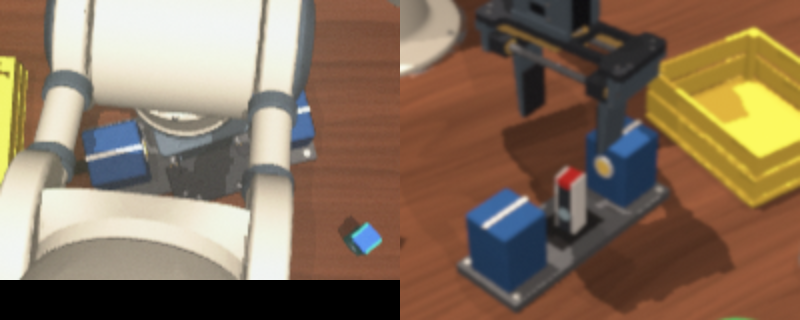

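The picture shows the gripper open above the red cell (scene crop about 570,200), with the fingers in front of and behind it and clear of both towers.

Request:
{"method": "play_rows", "body": {
  "xyz": [
    [0,-1,28],
    [0,-1,28],
    [0,-1,28],
    [0,0,29],
    [0,0,0],
    [0,0,0],
    [0,0,0],
    [0,0,0]
  ],
  "rot": [
    [0,0,0],
    [0,0,0],
    [0,0,0],
    [0,0,0],
    [0,0,0],
    [0,0,0],
    [0,0,0],
    [0,0,0]
  ],
  "claw": [100,100,100,100,40,15,15,15]
}}

```text
time_s: 3.08
ee_pos: [0.5203, 0.0066, 0.0483]
tcp_rot: [0.59, 0.807, 0.0, 0.001]
ft_force: [0.1, -0.5, 0.9]
grip_width: 0.0542
grip_force: 0.0
```

Request:
{"method": "play_rows", "body": {
  "xyz": [
    [0,0,0],
    [0,0,0],
    [0,0,0],
    [0,0,0]
  ],
  "rot": [
    [0,0,0],
    [0,0,0],
    [0,0,0],
    [0,0,0]
  ],
  "claw": [5,5,5,5]
}}

```text
time_s: 3.58
ee_pos: [0.52, 0.0067, 0.0475]
tcp_rot: [0.59, 0.807, 0.0, 0.0]
ft_force: [0.3, 0.7, 1.5]
grip_width: 0.0239
grip_force: 30.0
```

```bash
python3 -c "
from h import *
plan((.505,.292,.165),18,8,start=(.520,.0067,.165))
for z in (0,.075): print(ray('top',[(141,227),(150,227),(228,227),(233,229),(141,326),(228,328)],z).round(3)[:,:2].tolist())"
```

```text
yaw 17.63 pos [0.52   0.0067 0.165 ] tilt z [ 1.e-04  0.e+00 -1.e+00]
[34.6, 9.0, 0.0] [0, 0, -0.0]
[34.5, 9.0, 0.0] [0, 0, -0.0]
[34.5, 9.1, 0.0] [0, 0, -0.0]
[34.5, 9.1, 0.0] [0, 0, -0.0]
[34.5, 9.1, 0.0] [0, 0, -0.0]
[34.5, 9.2, 0.0] [0, 0, -0.0]
[34.5, 9.2, 0.0] [0, 0, -0.0]
[34.5, 9.2, 0.0] [0, 0, -0.0]
[[0.622, 0.423], [0.622, 0.402], [0.623, 0.219], [0.619, 0.207], [0.395, 0.404], [0.392, 0.209]]
[[0.605, 0.393], [0.605, 0.373], [0.606, 0.203], [0.602, 0.192], [0.393, 0.376], [0.391, 0.193]]
```

Request:
{"method": "play_rows", "body": {
  "xyz": [
    [0,0,-10],
    [0,0,-30],
    [0,0,-40],
    [0,0,-40],
    [0,0,0]
  ],
  "rot": [
    [0,0,0],
    [0,0,0],
    [0,0,0],
    [0,0,0],
    [0,0,0]
  ],
  "claw": [5,5,5,5,5]
}}

```text
time_s: 4.2
ee_pos: [0.5214, 0.0066, 0.1706]
tcp_rot: [0.59, 0.807, 0.001, 0.002]
ft_force: [0.5, 0.0, -1.2]
grip_width: 0.0238
grip_force: 30.0
```

Request:
{"method": "play_rows", "body": {
  "xyz": [
    [20,4,0],
    [40,9,0],
    [40,9,0],
    [40,9,0],
    [40,9,0],
    [40,10,0],
    [40,10,0],
    [13,7,0]
  ],
  "rot": [
    [0,0,0],
    [0,0,0],
    [0,0,0],
    [0,0,0],
    [0,0,0],
    [0,0,0],
    [0,0,0],
    [0,0,0]
  ],
  "claw": [5,5,5,5,5,5,5,5]
}}

```text
time_s: 5.2
ee_pos: [0.5001, 0.2889, 0.1667]
tcp_rot: [0.59, 0.808, -0.001, -0.0]
ft_force: [0.3, -0.4, -2.2]
grip_width: 0.0236
grip_force: 30.0
```

Request:
{"method": "play_rows", "body": {
  "xyz": [
    [0,0,30],
    [0,0,40],
    [0,0,30],
    [0,0,10],
    [0,0,0],
    [0,0,0],
    [0,0,0],
    [0,0,0]
  ],
  "rot": [
    [0,0,0],
    [0,0,0],
    [0,0,0],
    [0,0,0],
    [0,0,0],
    [0,0,0],
    [0,0,0],
    [0,0,0]
  ],
  "claw": [5,5,5,5,5,80,80,80]
}}

```text
time_s: 6.2
ee_pos: [0.5014, 0.2873, 0.0582]
tcp_rot: [0.59, 0.807, 0.0, 0.0]
ft_force: [0.6, -0.6, 0.4]
grip_width: 0.0509
grip_force: 0.0
```

Request:
{"method": "play_rows", "body": {
  "xyz": [
    [0,0,0],
    [0,0,-40],
    [0,0,-50],
    [0,0,-50],
    [0,0,0]
  ],
  "rot": [
    [0,0,0],
    [0,0,0],
    [0,0,0],
    [0,0,0],
    [0,0,0]
  ],
  "claw": [80,80,80,80,80]
}}

```text
time_s: 6.82
ee_pos: [0.5029, 0.288, 0.2013]
tcp_rot: [0.59, 0.807, 0.003, 0.002]
ft_force: [-0.2, 0.6, -0.9]
grip_width: 0.0732
grip_force: 0.0
```

```bash
python3 -c "
from h import *
plan((.457,-.2855,.165),-30,14)"
```

```text
yaw 17.64 pos [0.5029 0.288  0.2013] tilt z [ 0.0063  0.0028 -1.    ]
[-38.0, -15.5, 2.6] [0, 0, 3.4]
[-38.9, -13.2, 2.6] [0, 0, 3.4]
[-39.6, -10.9, 2.6] [0, 0, 3.4]
[-40.2, -8.5, 2.6] [0, 0, 3.4]
[-40.6, -6.1, 2.6] [0, 0, 3.4]
[-40.9, -3.7, 2.6] [0, 0, 3.4]
[-41.1, -1.3, 2.6] [0, 0, 3.4]
[-41.1, 1.2, 2.6] [0, 0, 3.4]
[-40.9, 3.6, 2.6] [0, 0, 3.4]
[-40.7, 6.0, 2.6] [0, 0, 3.4]
[-40.2, 8.4, 2.6] [0, 0, 3.4]
[-39.7, 10.8, 2.6] [0, 0, 3.4]
[-38.9, 13.1, 2.6] [0, 0, 3.4]
[-38.1, 15.4, 2.6] [0, 0, 3.4]
```

Request:
{"method": "play_rows", "body": {
  "xyz": [
    [-38.0,-15.5,2.6],
    [-38.9,-13.2,2.6],
    [-39.6,-10.9,2.6],
    [-40.2,-8.5,2.6],
    [-40.6,-6.1,2.6],
    [-40.9,-3.7,2.6],
    [-41.1,-1.3,2.6],
    [-41.1,1.2,2.6]
  ],
  "rot": [
    [0,0,3.4],
    [0,0,3.4],
    [0,0,3.4],
    [0,0,3.4],
    [0,0,3.4],
    [0,0,3.4],
    [0,0,3.4],
    [0,0,3.4]
  ],
  "claw": [80,80,70,65,65,65,65,65]
}}

```text
time_s: 7.82
ee_pos: [0.4744, -0.0417, 0.1759]
tcp_rot: [0.764, 0.645, -0.0, -0.0]
ft_force: [-0.0, 0.9, -0.7]
grip_width: 0.0593
grip_force: 0.0
```

Request:
{"method": "play_rows", "body": {
  "xyz": [
    [-40.9,3.6,2.6],
    [-40.7,6.0,2.6],
    [-40.2,8.4,2.6],
    [-39.7,10.8,2.6],
    [-38.9,13.1,2.6],
    [-38.1,15.4,2.6],
    [0,0,0],
    [0,0,0]
  ],
  "rot": [
    [0,0,3.4],
    [0,0,3.4],
    [0,0,3.4],
    [0,0,3.4],
    [0,0,3.4],
    [0,0,3.4],
    [0,0,0],
    [0,0,0]
  ],
  "claw": [65,65,65,65,65,65,65,65]
}}

```text
time_s: 8.82
ee_pos: [0.455, -0.2856, 0.1604]
tcp_rot: [0.866, 0.5, -0.0, -0.001]
ft_force: [0.1, -0.2, -0.2]
grip_width: 0.0594
grip_force: 0.0
```

```bash
python3 -c "
from h import *
plan((.457,-.2855,.043),-30,4)
a=snapshot('top')[:,:,::-1][180:380,120:520];b=snapshot('scene')[:,:,::-1]; cv2.imwrite('pics/s3full.png',b); b=b[180:380,100:300]
b=cv2.resize(b,None,fx=2,fy=2);
o=np.zeros((400,800,3),np.uint8);o[:200,:400]=a;o[:,400:]=b;cv2.imwrite('pics/c3.png',o)
print(ray('top',(455,345),.07))"
```

```text
yaw -29.97 pos [ 0.455  -0.2856  0.1604] tilt z [-0.0011  0.0011 -1.    ]
[0.3, 0.4, 29.3] [0, 0, 0.0]
[0.3, 0.4, 29.3] [0, 0, 0.0]
[0.3, 0.4, 29.3] [0, 0, 0.0]
[0.3, 0.4, 29.3] [0, 0, 0.0]
[[ 0.36091831 -0.27500911  0.07      ]]
```

View pics/c3.png

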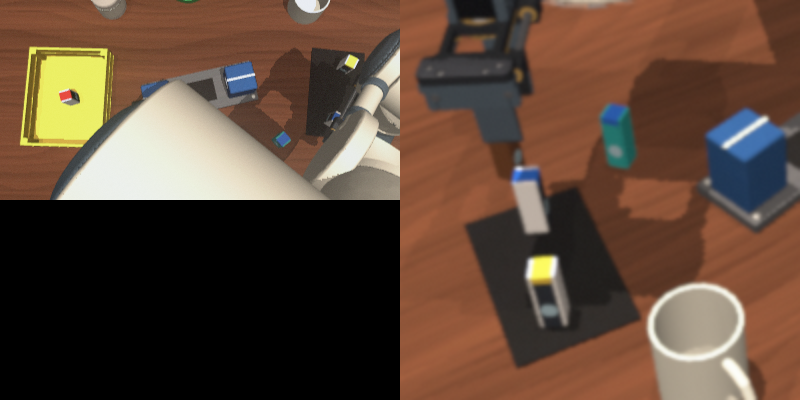

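```bash
python3 -c "
from h import *
p=proj('scene',[[.455,-.2856,.1494],[.487,-.304,.1494],[.423,-.267,.1494],[.457,-.2855,.074]]); print(((p-[100,180])*2+[400,0]).round())"
```

```text
[[509. 115.]
 [503. 141.]
 [515.  90.]
 [525. 173.]]
```

The picture shows the red cell in the crate (top crop 68,96) and the gripper above the blue cell, with its near finger where the projection puts it. I'm lowering onto the blue cell.

Request:
{"method": "play_rows", "body": {
  "xyz": [
    [0.5,0.8,29],
    [0.5,0.8,29],
    [0,0,29],
    [0,0,30],
    [0,0,0],
    [0,0,0]
  ],
  "rot": [
    [0,0,0],
    [0,0,0],
    [0,0,0],
    [0,0,0],
    [0,0,0],
    [0,0,0]
  ],
  "claw": [65,65,65,65,65,65]
}}

```text
time_s: 9.68
ee_pos: [0.4578, -0.2859, 0.045]
tcp_rot: [0.866, 0.501, 0.0, 0.0]
ft_force: [0.3, 0.1, 0.4]
grip_width: 0.0592
grip_force: 0.0
```

Request:
{"method": "play_rows", "body": {
  "xyz": [
    [0,0,0],
    [0,0,0],
    [0,0,0],
    [0,0,0],
    [0,0,0],
    [0,0,0]
  ],
  "rot": [
    [0,0,0],
    [0,0,0],
    [0,0,0],
    [0,0,0],
    [0,0,0],
    [0,0,0]
  ],
  "claw": [35,20,10,10,10,10]
}}

```text
time_s: 10.42
ee_pos: [0.4574, -0.2862, 0.0443]
tcp_rot: [0.866, 0.5, 0.0, 0.0]
ft_force: [-1.2, 0.2, 5.9]
grip_width: 0.0239
grip_force: 30.0
```

Request:
{"method": "play_rows", "body": {
  "xyz": [
    [0,0,-10],
    [0,0,-30],
    [0,0,-40],
    [0,0,-45],
    [0,0,0],
    [0,0,0]
  ],
  "rot": [
    [0,0,0],
    [0,0,0],
    [0,0,0],
    [0,0,0],
    [0,0,0],
    [0,0,0]
  ],
  "claw": [10,10,10,10,10,10]
}}

```text
time_s: 11.18
ee_pos: [0.4571, -0.2859, 0.169]
tcp_rot: [0.866, 0.5, -0.0, -0.0]
ft_force: [0.6, -0.3, -1.7]
grip_width: 0.0242
grip_force: 30.0
```

```bash
python3 -c "
from h import *
print(ctrl.state()['ft_force'])
plan((.5197,.0055,.174),13.2,12)"
```

```text
[ 0.64616319 -0.2727968  -1.74773237]
yaw -29.97 pos [ 0.4571 -0.2859  0.169 ] tilt z [-2.e-04  2.e-04 -1.e+00]
[23.6, -7.6, -0.4] [0, 0, -3.6]
[24.1, -6.1, -0.4] [0, 0, -3.6]
[24.4, -4.6, -0.4] [0, 0, -3.6]
[24.6, -3.0, -0.4] [0, 0, -3.6]
[24.8, -1.5, -0.4] [0, 0, -3.6]
[24.8, 0.1, -0.4] [0, 0, -3.6]
[24.8, 1.6, -0.4] [0, 0, -3.6]
[24.6, 3.2, -0.4] [0, 0, -3.6]
[24.4, 4.7, -0.4] [0, 0, -3.6]
[24.0, 6.2, -0.4] [0, 0, -3.6]
[23.6, 7.7, -0.4] [0, 0, -3.6]
[23.1, 9.2, -0.4] [0, 0, -3.6]
```

Request:
{"method": "play_rows", "body": {
  "xyz": [
    [23.6,-7.6,-0.4],
    [24.1,-6.1,-0.4],
    [24.4,-4.6,-0.4],
    [24.6,-3.0,-0.4],
    [24.8,-1.5,-0.4],
    [24.8,0.1,-0.4],
    [24.8,1.6,-0.4],
    [24.6,3.2,-0.4]
  ],
  "rot": [
    [0,0,-3.6],
    [0,0,-3.6],
    [0,0,-3.6],
    [0,0,-3.6],
    [0,0,-3.6],
    [0,0,-3.6],
    [0,0,-3.6],
    [0,0,-3.6]
  ],
  "claw": [10,10,10,10,10,10,10,10]
}}

```text
time_s: 12.18
ee_pos: [0.4984, -0.091, 0.171]
tcp_rot: [0.714, 0.701, -0.001, -0.001]
ft_force: [0.6, -0.1, -1.8]
grip_width: 0.0239
grip_force: 30.0
```

Request:
{"method": "play_rows", "body": {
  "xyz": [
    [24.4,4.7,-0.4],
    [24.0,6.2,-0.4],
    [23.6,7.7,-0.4],
    [23.1,9.2,-0.4],
    [0,0,0],
    [0,0,0],
    [0,0,0]
  ],
  "rot": [
    [0,0,-3.6],
    [0,0,-3.6],
    [0,0,-3.6],
    [0,0,-3.6],
    [0,0,0],
    [0,0,0],
    [0,0,0]
  ],
  "claw": [10,10,10,10,10,10,10]
}}

```text
time_s: 13.05
ee_pos: [0.5196, 0.0044, 0.1736]
tcp_rot: [0.621, 0.783, -0.0, -0.0]
ft_force: [0.8, 0.5, -0.4]
grip_width: 0.024
grip_force: 30.0
```

```bash
python3 -c "
from h import *
plan((.5197,.0055,.0763),13.2,6)
a=snapshot('top')[:,:,::-1];b=snapshot('scene')[:,:,::-1]; cv2.imwrite('pics/s4.png',b); cv2.imwrite('pics/t4.png',a)
b=cv2.resize(b[150:300,240:360],None,fx=4,fy=4,interpolation=cv2.INTER_CUBIC);cv2.imwrite('pics/c4.png',b)
print(proj('scene',[[.5197,.0055,.174+.03-.0003],[.5197,.0055,.134]]))"
```

```text
yaw 13.15 pos [0.5196 0.0044 0.1736] tilt z [-8.e-04 -1.e-04 -1.e+00]
[0.2, 0.1, 16.2] [0, 0, -0.0]
[0.2, 0.1, 16.2] [0, 0, -0.0]
[0.2, 0.1, 16.2] [0, 0, -0.0]
[0.2, 0.1, 16.2] [0, 0, -0.0]
[0.2, 0.1, 16.2] [0, 0, -0.0]
[0.2, 0.1, 16.2] [0, 0, -0.0]
[[302.19168516 180.27931548]
 [302.67369362 208.20338973]]
```

View pics/c4.png

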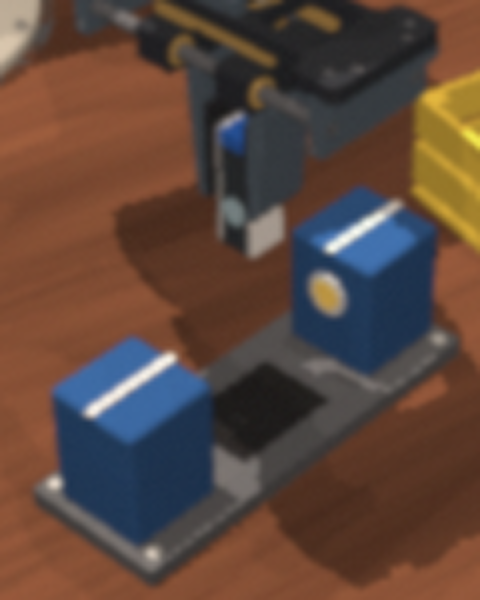

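The picture shows the blue cell upright in the jaws above the gap. The window on its clear face is visible at crop (235,212), facing the lenses, with the bottom corners near (217,240), (250,257) and (284,238).

```bash
python3 -c "
from h import *
s=ctrl.state();p=np.array(s['ee_pos']);th=np.radians(13.15);X=np.array([-np.sin(th),np.cos(th)]);Y=np.array([np.cos(th),np.sin(th)])
zb=p[2]-.0403
obs=(np.array([(217,240),(250,257),(284,238)])-1.5)/4+[240,150]
pred=[[*(p[:2]-12e-3*X+a*Y*12e-3),zb] for a in(-1,1)]+[[*(p[:2]+12e-3*X+Y*12e-3),zb]]
print(obs,proj('scene',pred)); print(((ray('scene',obs,zb)[:,:2]-np.array(pred)[:,:2])@np.c_[X,Y]*1000).round(1))
print('win',proj('scene',[*(p[:2]-12e-3*X),zb+.024]))
g=cv2.imread('pics/s4.png');print(g[205:216,295:314].sum(2)//3)
h=cv2.cvtColor(g,cv2.COLOR_BGR2HSV);print(h[198:210,293:304,2]);print(h[178:192,290:304,0]);
"
```

```text
[[293.875 209.625]
 [302.125 213.875]
 [310.625 209.125]] [[294.08982603 208.78284133]
 [302.49837178 213.67147865]
 [310.5016483  208.38770583]]
[[-2.3  1.7]
 [-1.  -0.1]
 [-1.6  1.9]]
win [[298.04091707 201.85866035]]
[[ 96  79  89 105 108  96  85  96 112 127 144 151 151 152 147 125  84  64
   62]
 [ 94  65  60  75  81  75  88 120 140 147 151 152 152 151 148 125  84  65
   66]
 [ 93  60  42  47  50  53  81 122 146 151 151 152 151 152 146 126  84  66
   70]
 [ 88  57  37  35  38  46  77 119 147 151 152 152 152 151 146 124  83  65
   66]
 [ 76  52  37  36  37  45  78 120 147 152 151 151 151 147 137 114  78  64
   61]
 [ 64  48  40  37  37  44  78 119 147 152 152 149 143 130 111  88  68  61
   57]
 [ 60  54  48  43  40  44  77 120 146 151 146 138 123 100  80  66  62  60
   57]
 [ 60  59  58  53  47  49  77 119 143 144 130 111  90  72  63  60  59  59
   57]
 [ 60  60  61  60  57  56  77 110 129 121 100  77  66  60  59  60  60  59
   56]
 [ 61  61  61  60  60  61  70  88  96  86  71  62  59  59  58  59  59  59
   56]
 [ 60  61  60  61  59  60  61  66  67  63  59  59  59  59  60  60  60 
[... 703 characters left out ...]
0   0  10   0 160 135 118 113 112 110 109 109 104]
 [105 120 165   0 132 116 113 112 110 109 109 109 108 103]
 [105 105 150 150 115 112 111 110 109 109 109 110 107 104]
 [103 105   0 143 115 111 109 109 109 109 109 109 106 108]
 [105 105 165 143 115 110 109 108 108 109 109 110 108 103]
 [105 102 150 160 116 110 109 109 109 109 109 109 108 104]
 [105 102   0   6 132 111 109 109 109 109 110 110 106 104]
 [105 105   0  13   5 120 111 110 109 109 110 110 105 102]
 [105 105   0   9  10  10 105 110 109 109 110 107 105 102]
 [109 105   0   8  13  12 105 100 107 108 111 107 103 102]
 [107 108   0  10  11  12  90  90 110 120 113 110 107 104]
 [105 105   0   9   9   8 120 100 100 120 105 105 105 102]]
```

Request:
{"method": "play_rows", "body": {
  "xyz": [
    [1.5,0,10],
    [0,0,18],
    [0,0,20],
    [0,0,20],
    [0,0,20],
    [0,0,9],
    [0,0,0],
    [0,0,0]
  ],
  "rot": [
    [0,0,0],
    [0,0,0],
    [0,0,0],
    [0,0,0],
    [0,0,0],
    [0,0,0],
    [0,0,0],
    [0,0,0]
  ],
  "claw": [10,10,10,10,10,10,10,10]
}}

```text
time_s: 14.15
ee_pos: [0.5199, 0.0065, 0.0774]
tcp_rot: [0.621, 0.784, 0.0, 0.0]
ft_force: [0.1, 0.4, -0.8]
grip_width: 0.0239
grip_force: 30.0
```

```bash
python3 -c "
from h import *
plan((.5195,.006,.0763),13.2,1)
b=snapshot('scene')[:,:,::-1]; cv2.imwrite('pics/s5.png',b)
b=cv2.resize(b[190:290,240:360],None,fx=6,fy=6,interpolation=cv2.INTER_CUBIC);cv2.imwrite('pics/c5.png',b)
m=np.array([.5204,.0044]);X=np.array([-.2284,.9736]);Y=np.array([.9736,.2284])
P=[[*(m-12e-3*X),.06],[*(m-12e-3*X-12e-3*Y),.036],[*(m-12e-3*X+12e-3*Y),.036],[*(m+12e-3*X+12e-3*Y),.036],[*(m+56e-3*X),.06]]
print(((proj('scene',P)-[240,190])*6+2.5).round())"
```

```text
yaw 13.23 pos [0.5199 0.0065 0.0774] tilt z [ 8.e-04 -1.e-04 -1.e+00]
[-0.4, -0.5, 1.1] [0, 0, 0.0]
[[357. 293.]
 [334. 328.]
 [382. 358.]
 [427. 325.]
 [484. 204.]]
```

View pics/c5.png

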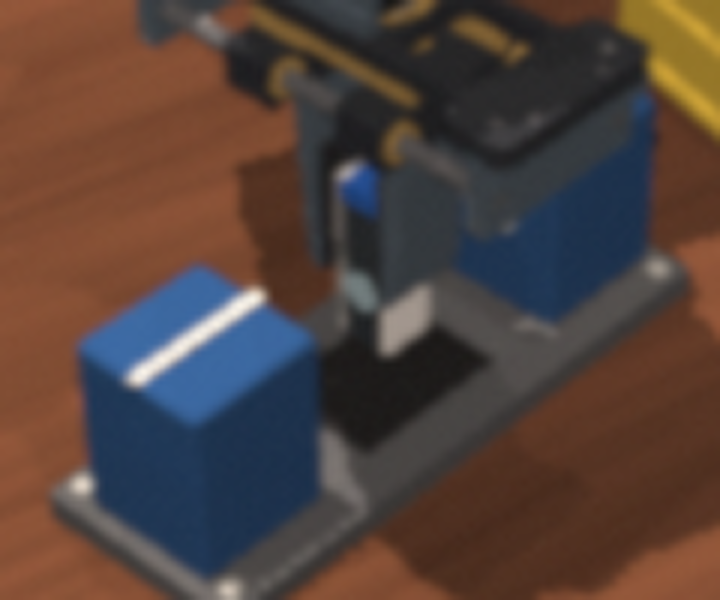

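The blue window shows at (360,291), against a predicted (357,293), and the near bottom corner is right on its prediction. I'll let the arm settle and read the state once more.

Request:
{"method": "play_rows", "body": {
  "xyz": [
    [0,0,0.5],
    [0,0,0],
    [0,0,0],
    [0,0,0]
  ],
  "rot": [
    [0,0,0],
    [0,0,0],
    [0,0,0],
    [0,0,0]
  ],
  "claw": [10,10,10,10]
}}

```text
time_s: 14.7
ee_pos: [0.5196, 0.0066, 0.0765]
tcp_rot: [0.621, 0.784, 0.0, 0.0]
ft_force: [-0.5, 0.3, -1.9]
grip_width: 0.0239
grip_force: 30.0
```

```bash
python3 -c "
from h import *
plan((.5195,.006,.0763),13.2,1); print(ctrl.state()['grip_force'], ctrl.sign_off())"
```

```text
yaw 13.23 pos [0.5196 0.0066 0.0765] tilt z [ 0.  0. -1.]
[-0.5, -0.2, 0.2] [0, 0, 0.0]
the job is handed in; nothing more can be done
29.999798834323883 None
```

The job is handed in at about 14.7 s: the red-capped cell is in the yellow crate, and the blue-capped cell is held upright by its frosted faces midway between the lenses, with its window centred on the beam to about 1–2 mm in the camera view.

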